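# Change the pouch feeder over to the large format

### The job

Change the pouch feeder over to the largest pouch: with a fingertip push the lever tab of the format selector round until it clicks in pointing at the tag with the biggest pouch picture, and only then press the square button fully in and let it come out again. Push the tab, do not pinch or grip it; do not press the round buttons or the emergency stop, and leave the loose things on the machine where they are.

Things in the scene. Friction and masses are not known exactly. Their poses are not given: they have to be found in the camera images.
- feeder: pouch feeder: stainless cabinet, 290 mm deep (its x), 660 mm wide (its y), flat operator deck 200 mm above the table; on its far side a belt bed 120 mm high with a bridge 216 mm high. Origin: centre of the cabinet's underside, at table height; x points away from the operator (the robot), y to the left, z up. Fixed
- selector_axis (a point): the format selector's turning axis (vertical) at deck height, 10 mm beyond and 30 mm left of the deck's centre. The dial is a black disc 76 mm across, 13 mm high, with a hub 40 mm across, 36 mm high; one lever tab stands out from it. The point's own x axis points along the tab
- selector (a joint): selector angle, counter-clockwise from above positive. Six clicks 0.628 rad apart, -1.257 (right end) to 1.885 (left end); 0 and 0.628 are the two blank middle tags, 18 degrees right and left of the feeder's x. End stops 0.12 rad past the end clicks. Leaving a click takes 0.3 N m (6 N on the tab); past half way it springs on into the next. Starts at or between the two blanks
- selector_tip (a point): outer end of the lever tab, 70 mm from the axis, 22 mm above the deck. The tab: black upright radial fin, 12 mm thick, from the hub out to 70 mm, from 8 to 36 mm above the deck, white line along its top. Nothing stands within its sweep; beside it the dial disc is 13 mm high out to 38 mm from the axis, the tags 4 mm high
- selector_aim (a point): the point the tab points at: on the line of the tab, 97 mm from the axis, 4 mm above the deck, so it falls on a tag's centre when the selector is clicked in at that tag
- tab_left: left face of the lever tab, seen from the axis outwards (counter-clockwise side): a cheek 54 x 2 x 23 mm, part of the selector; outer face 6 mm from the tab's centre line. Origin on the selector's axis at deck height; x along the tab
- tab_right: right face of the lever tab (clockwise side), the same on the other side
- tag_large: format tag: white square plate 40 x 40 mm, 2.5 mm thick, lying on the legend plate, with the largest black pouch picture (35 x 27 mm). Origin: centre of its underside, on a circle of 97 mm radius about the selector's axis. The four pouch tags change places among the two outer left and two outer right positions. Fixed
- tag_medium: format tag: white square plate 40 x 40 mm, 2.5 mm thick, lying on the legend plate, with a medium pouch picture (23 x 18 mm). Origin: centre of its underside, on a circle of 97 mm radius about the selector's axis. The four pouch tags change places among the two outer left and two outer right positions. Fixed
- tag_small: format tag: white square plate 40 x 40 mm, 2.5 mm thick, lying on the legend plate, with a small pouch picture (15 x 12 mm). Origin: centre of its underside, on a circle of 97 mm radius about the selector's axis. The four pouch tags change places among the two outer left and two outer right positions. Fixed
- tag_mini: format tag: white square plate 40 x 40 mm, 2.5 mm thick, lying on the legend plate, with the smallest pouch picture (9 x 7 mm). Origin: centre of its underside, on a circle of 97 mm radius about the selector's axis. The four pouch tags change places among the two outer left and two outer right positions. Fixed
- square_button (a joint): joint of the square push button, the only square one of three in a row on the operator's side of the dial, 66 mm apart, 108 mm nearer the operator than the axis; the three change places; 0 = out, grows as it goes down, 0.006 m = fully in. A spring returns it; about 1.5 N starts it, 4.5 N holds it fully in
- square_button_top (a point): centre of the top face of the square button's white cap (36 x 36 mm), 17.5 mm above the deck when out; the black bezel round it is 46 x 46 mm and 9.5 mm above the deck. It moves with the cap
- round_button_a (a joint): joint of the first round push button (cap 30 mm across, bezel 40 mm), as high as the square one; 0 = out, grows as it goes down, 0.006 m = fully in. A spring returns it. Not to be pressed
- round_button_b (a joint): joint of the second round push button, the same as the first; 0 = out, grows as it goes down, 0.006 m = fully in. A spring returns it. Not to be pressed
- round_button_a_top (a point): centre of the top of the first round button's cap
- round_button_b_top (a point): centre of the top of the second round button's cap
- stop_mushroom (a joint): joint of the red emergency-stop mushroom (40 mm across, top 37 mm above the deck), on the deck 90 mm nearer the operator and 130 mm right of the deck's centre; 0 = out, grows to 0.006 m as it is pressed. Not to be pressed
- ink_bottle: small loose ink jar, 32 mm across, 62 mm high, upright on the deck beyond and to the right of the dial. Origin: centre of its underside
- tape_roll: loose roll of tape, 76 mm across, 24 mm high, flat on the deck left of the buttons. Origin: centre of its underside
- wrench: loose wrench, 140 mm long, flat on the right part of the deck. Origin: near its middle, on its underside
- parts_box: loose clear parts box with white lid, 78 x 113 mm, 29 mm high, on the left far part of the deck. Origin: centre of its underside
- tally_counter: loose hand tally counter, steel, 40 mm across, 30 mm high, at the left front of the deck. Origin: centre of its underside
- marker: loose marker pen, 111 mm long, 16 mm thick, lying on the left part of the deck. Origin: its middle, on its underside

How it is judged:
On the way, in this order (a step that is already met when the one before it is completed fails the run):
1. the selector rests in the click position that points at the tag with the largest pouch (horizontal distance between selector_aim and tag_large below 0.012 m and velocity of joint selector between -0.15 and 0.15 rad/s), for 0.3 s.
2. the square button is pressed in, with the selector still at the largest pouch (horizontal distance between selector_aim and tag_large below 0.012 m and value of joint square_button above 0.0045 m), for 0.05 s.
At the end, for the whole second after the job is handed in: The tab points at the largest pouch's tag (aim point within 12 mm of its centre, about 7 degrees), at rest; the square button was pressed at least 4.5 mm there and is out again (1.5 mm); the round buttons and stop are out; every loose thing is within 20 mm of its start (all of step 1 and value of joint each of square_button, round_button_a, round_button_b, stop_mushroom below 0.0015 m and distance of each of ink_bottle, tape_roll, wrench, parts_box, tally_counter, marker from where it was at the start of the episode below 0.02 m and linear speed of each of ink_bottle, tape_roll, wrench, parts_box, tally_counter, marker below 0.02 m/s); the robot touches nothing.
It fails at once if the square button is pressed (over 3 mm) while the selector does not point at the largest pouch (more than 15 mm off) (value of joint square_button above 0.003 m and horizontal distance between selector_aim and tag_large above 0.015 m).
It fails at once if the tab is pinched: the fingers press on both of its faces at once, over 1 N on each (contact force between the fingers and tab_left above 1 N and contact force between the fingers and tab_right above 1 N).
It fails at once if the tab is pushed with the arm or the gripper's body instead of the fingers (over 1 N) (contact force between the arm and tab_left above 1 N or contact force between the arm and tab_right above 1 N).
It fails at once if a round button or the emergency stop is pressed (over 3 mm) (value of joint any of round_button_a, round_button_b, stop_mushroom above 0.003 m).
It fails at once if a loose thing is shifted, lifted or carried (more than 20 mm) or the ink jar tipped (over 0.5 rad) (distance of any of ink_bottle, tape_roll, wrench, parts_box, tally_counter, marker from where it was at the start of the episode above 0.02 m or angle between ink_bottle's own z axis and vertical above 0.5 rad).
It also fails if it takes over 45 s, if anything falls off the work surface, if the arm or the gripper's body presses on something with over 40 N, if the wrist force passes 120 N, or if a joint passes its speed limit or range.

### The arm

A 6-joint arm with a two-finger parallel gripper is mounted at the origin on the work surface. World frame = base frame: x ahead of the robot, y to its left, z up, the work surface at z = 0. Lengths are in m, angles in rad, forces in N, time in s.
With the tool pointing down it reaches from about 0.375 to 0.9 m from the base axis. Payload 3.1 kg.
Tool frame: the origin (TCP) lies between the finger pads; the fingertips stand manip.finger_overhang ahead of it and the grasp point (between the pads) lies 5 mm behind it (manip.finger_overhang is the distance from the TCP to the fingertips, in m); z points along the fingers, y is the line along which they close (so a half turn about z gives the same grasp; the last joint's range is limited). The gripper opens to 85 mm and grips with 20 to 120 N. Pads are 22 mm wide; open, the fingers measure 114 mm over their backs; the gripper's body (76 mm by 85 mm) begins 54 mm behind the grasp point. The pads swing forward as they close: fully open they stand 13 mm farther back than shut.
Start: joints at [-1.478, 0.527, 1.433, -0, 1.181, -0.178], TCP at [0.167, -0.602, 0.212] pointing down, gripper open.
Joint ranges: [-3.08, 3.08], [-0.75, 2.2], [0.22, 2.44], [-1.43, 4.57], [0, 2.65], [-2.85, 2.85]. Speed limits (rad/s): [2.79, 2.79, 3.14, 3.14, 3.14, 3.14].

### API

Orientations are given as a unit quaternion [x, y, z, w].
In Python, from station import manip gives the robot as it stands.
- The arm moves only by the tool drive_tool, never from a script. Its argument "plan" is a list of rows, each a list of 7 numbers: the shift along the tool's x, y, z in m, then the turn, a rotation vector about the tool's x, y, z in degrees, then the opening, from -1 (shut) to 1 (fully open). In form: [[x, y, z, wx, wy, wz, gripper], ...]. A call has 1 to 10 rows; each row shifts and turns the commanded pose from where the row before left it, along the tool's axes as they then stand; what a row does not reach is not made up. A row lasts 1/10 s, in which the tool goes at most 50 mm and 8.59 degrees, less where a joint would pass 70% of its speed; a pose out of reach is approached as far as the arm can. A call is refused whole if a number of a shift passes 0.05 or a number of a turn 8.59, either way. A call with a gripper value outside its range is refused whole. The fingers move at their own pace and stop on an object; "newtons" is the grip in N (left out, the last holds). Time passes only in rows, so rows that do not move let the fingers close. It gives the time, the measured TCP pose, the force, the opening and the grip force at its end, in the units of the state.
- manip.sense(): the state, without advancing time (a new reading comes with each control period).
- manip.snapshot(name): name is "side" or "top"; returns a dict with "image" (384x512x3 uint8, red, green, blue), "z_map" (384x512 float32, m along the optical axis (not along the pixel's ray), 0 where there is no reading), "fov_y" (degrees; the focal length in pixels is half the picture's height over the tangent of half this angle, whatever the lens; pixels are square), "cx", "cy" (the principal point, pixels), "extrinsics" (4x4, takes a point from camera to world coordinates). Camera axes: x right, y up, looking along -z (the intrinsics and any distortion apply to the point x, -y, -z); pixel columns grow to the right and rows downward; lengths in m; the calibration is good to about 2 mm. A picture is of the moment at which its call begins.
- manip.sign_off(): hands the job in; it is judged then, once.
The state is a dict: "t": time; "q": joint angles; "qd": joint speeds; "tau": joint torques, N m; "tcp_pos": TCP position; "tool_rot": TCP orientation; "force": force on the tool from outside, world axes, zero at the start; "ft_torque": the same for the moment, N m; "finger_gap": opening from 0.0 (shut) to 1.0 (fully open); "gripper_force": force on a finger pad.
Only numpy, scipy, OpenCV 4.12 (cv2) and the standard library are available. Lean on these libraries where they do the work, as an engineer would, in place of code of your own. Each camera call takes 0.05 s, during which the arm holds its last target. There are 200 camera calls.

## Working session

There is one attempt and no reset: what is moved stays moved. The work goes in short steps, Python scripts to look and compute and a tool call to move; the robot and the scene stay as the last step left them, time stands still between calls to the robot, and variables do not carry over. Pictures are saved under pics/ and viewed, at most 10 in all, crops included, and the job is handed in when it is done.

Besides the shell and the picture viewer there is one more tool, called after "Call:" as name(argument=value, ...) on one line, values as JSON. drive_tool: Moves the arm, as the interface text tells. Its arguments: {"type":"object","properties":{"plan":{"type":"array"},"newtons":{"type":"number"}},"required":["plan"]}

```bash
mkdir -p pics; cat > h.py <<'E'
import numpy as np, cv2
from station import manip
def snap(n):
    s=manip.snapshot(n); s['f']=s['image'].shape[0]/2/np.tan(np.radians(s['fov_y'])/2); return s
def ray(s,u,v):
    E=np.array(s['extrinsics']); d=np.array([(u-s['cx'])/s['f'],-(v-s['cy'])/s['f'],-1.]); return E[:3,3],E[:3,:3]@d
def onplane(s,u,v,z):
    o,d=ray(s,u,v); return o+d*(z-o[2])/d[2]
def zpt(s,u,v):
    o,d=ray(s,u,v); return o+d*s['z_map'][int(round(v)),int(round(u))]
E
python3 - <<'E'
from h import *
for n in('top','side'):
    s=snap(n); print(n,s['f'],s['cx'],s['cy'],np.round(s['extrinsics'],3).tolist(),[k for k in s])
    cv2.imwrite(f'pics/{n}0.png',cv2.resize(s['image'][:,:,::-1],(768,576),interpolation=cv2.INTER_CUBIC))
st=manip.sense(); print(manip.finger_overhang,st)
E
```

```text
top 402.87985992028575 257.9598654088888 191.4295002910732 [[0.026, 0.995, -0.1, 0.5], [-1.0, 0.026, -0.004, 0.027], [-0.002, 0.1, 0.995, 1.165], [0.0, 0.0, 0.0, 1.0]] ['image', 'z_map', 'fov_y', 'cx', 'cy', 'extrinsics', 'f']
side 381.24388731479917 264.39839749637065 190.13432036799375 [[-0.995, 0.048, -0.083, 0.504], [-0.096, -0.488, 0.868, 0.93], [0.001, 0.872, 0.49, 0.657], [0.0, 0.0, 0.0, 1.0]] ['image', 'z_map', 'fov_y', 'cx', 'cy', 'extrinsics', 'f']
0.014 {'t': 0.1, 'q': array([-1.47848703e+00,  5.28381952e-01,  1.43379188e+00,  7.05363724e-06,
        1.18140149e+00, -1.78506470e-01]), 'qd': array([ 2.05096680e-03, -3.31827857e-03, -1.82816648e-03,  1.76828781e-03,
        1.58599366e-03, -8.37036986e-05]), 'tau': array([-5.13406085e-04, -4.43303561e+01, -1.78586411e+01, -1.87210640e-04,
        3.87704626e-03, -1.54771999e-05]), 'tcp_pos': array([ 0.16716035, -0.60151496,  0.2112205 ]), 'tool_rot': array([ 9.90846046e-01,  1.34993077e-01,  4.59703483e-05, -9.90273873e-04]), 'force': array([ 0.1995662 ,  0.19366991, -0.62534093]), 'ft_torque': array([-0.02029404,  0.06785297,  0.05199902]), 'gripper_force': 0.0, 'finger_gap': 1.0018162392211678}
```

View pics/top0.png

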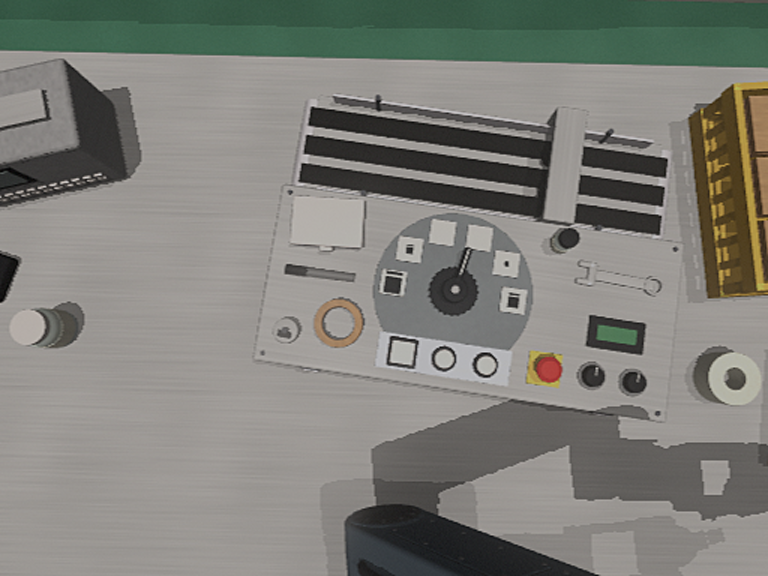

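View pics/side0.png

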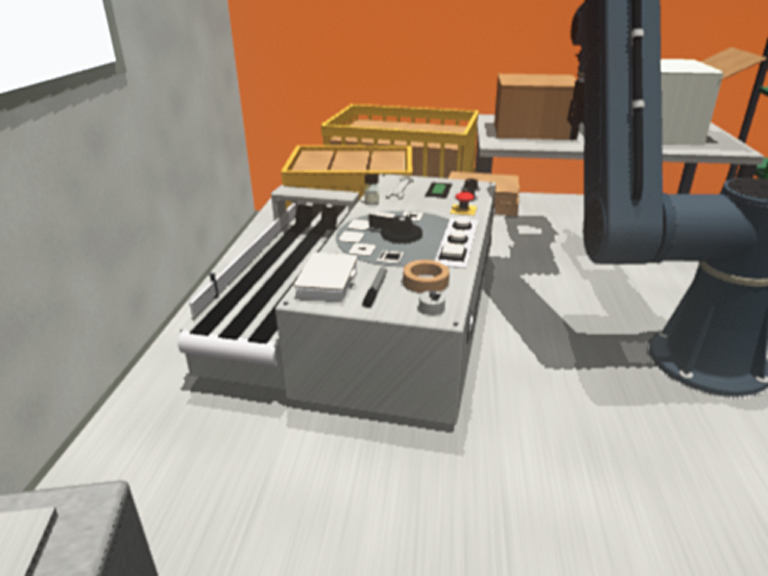

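The top view shows the dial at about (455,289) with the tab pointing at (467,250), the right blank. The biggest picture looks like the left end tag at (394,282). The square button is at (403,352), leftmost in its row. Next I measure all of these.

```bash
python3 - <<'E'
from h import *
s=snap('top'); im=s['image']; 
c=im[130:275,160:470]; cv2.imwrite('pics/c1.png',cv2.resize(c[:,:,::-1],None,fx=2.5,fy=2.5,interpolation=cv2.INTER_CUBIC))
g=cv2.cvtColor(im,cv2.COLOR_RGB2GRAY)
print(zpt(s,320,172),zpt(s,265,228)) 
w=((g>195)*255).astype(np.uint8)
cs,h=cv2.findContours(w,cv2.RETR_CCOMP,cv2.CHAIN_APPROX_NONE)
for i,k in enumerate(cs):
    (u,v),(a,b),t=cv2.minAreaRect(k); 
    if h[0][i][3]<0 and 150<u<470 and 130<v<275 and 6<min(a,b) and max(a,b)<40:
        m=np.zeros_like(g); cv2.drawContours(m,[k],-1,1,-1); dark=int(((m>0)&(g<100)).sum())
        print('white',round(u,1),round(v,1),round(a,1),round(b,1),round(t),'dark',dark,onplane(s,u,v,.204).round(4),np.round(zpt(s,u,v)[2],4))
k=((g<75)*255).astype(np.uint8)
cs,_=cv2.findContours(k,cv2.RETR_EXTERNAL,cv2.CHAIN_APPROX_NONE)
for q in cs:
    A=cv2.contourArea(q); (u,v),(a,b),t=cv2.minAreaRect(q)
    if A>25 and 150<u<470 and 130<v<275: print('dark',A,round(u,1),round(v,1),round(a,1),round(b,1),onplane(s,u,v,.204).round(4))
hsv=cv2.cvtColor(im,cv2.COLOR_RGB2HSV)
m=(hsv[:,:,1]>170)&((hsv[:,:,0]<6)|(hsv[:,:,0]>174)); v,u=np.nonzero(m[230:260,340:385]); print('red',onplane(s,u.mean()+340,v.mean()+230,.237))
E
```

```text
[ 0.64779697 -0.11721488  0.20315993] [0.50981993 0.01218713 0.2165905 ]
dark 141.5 422.5 254.5 13.0 15.0 [ 0.4575 -0.3608  0.204 ]
dark 158.0 395.0 250.0 14.0 14.0 [ 0.4663 -0.2961  0.204 ]
dark 35.5 323.0 243.0 15.6 15.6 [ 0.4782 -0.126   0.204 ]
dark 183.0 295.5 238.5 15.0 15.0 [ 0.4871 -0.0608  0.204 ]
dark 322.0 267.9 234.4 18.5 19.2 [0.495  0.0048 0.204 ]
dark 727.5 410.1 222.8 37.8 21.0 [ 0.5312 -0.3325  0.204 ]
dark 31.0 342.0 201.0 6.0 6.0 [ 0.579  -0.1704  0.204 ]
dark 88.0 261.4 189.5 10.2 10.2 [0.6017 0.023  0.204 ]
dark 65.0 197.3 179.7 14.7 6.1 [0.6213 0.1775 0.204 ]
dark 779.5 301.2 187.7 43.3 32.1 [ 0.6084 -0.0724  0.204 ]
dark 130.0 378.5 158.5 13.0 13.0 [ 0.6843 -0.2579  0.204 ]
dark 667.0 411.4 146.3 56.9 14.9 [ 0.7163 -0.3377  0.204 ]
dark 870.0 469.0 135.6 125.1 8.4 [ 0.7463 -0.4776  0.204 ]
red [ 0.47047596 -0.22386103  0.237     ]
```

View pics/c1.png

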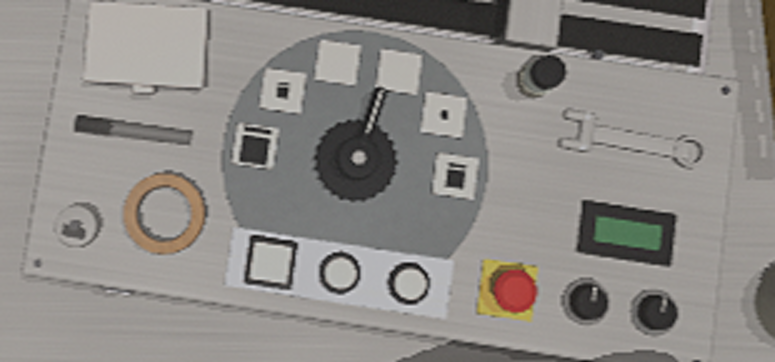

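The left end tag carries the largest picture (about 14 px, or 34 mm, wide). The right end is medium. The square button is leftmost, and the tab is on the right blank. Next I refine the axis and the tab angle.

```bash
python3 - <<'E'
from h import *
s=snap('top')
c=lambda x,y:(x/2.5+160-.3,y/2.5+130-.3)
print('hub',onplane(s,*c(359,157),.236),zpt(s,*c(352,170)))
print('tab end',onplane(s,*c(381,90),.236))
b=np.array([onplane(s,*p,.2175) for p in (c(270.5,262),c(340.5,272),c(409,283))]);print('btn',b)
print('tags',[onplane(s,*c(*p),.204).round(4) for p in((255,146),(283,91),(338,62),(399,71),(444,115),(456,177))])
print('sel bottle',zpt(s,378,158))
P=np.array([onplane(s,*c(*p),.204)[:2] for p in((255,146),(283,91),(338,62),(399,71),(444,115),(456,177))])
from scipy.optimize import least_squares
a=np.radians(np.array([108,72,36,0,-36,-72])-18)
f=lambda q:np.r_[(P-q[:2]-.097*np.c_[np.cos(a+q[2]),np.sin(a+q[2])]).ravel()]
r=least_squares(f,[.59,-.075,-.12]);print('axis',r.x,np.degrees(r.x[2]),abs(r.fun).max())
E
```

```text
hub [ 0.59380854 -0.07417164  0.236     ] [ 0.58167703 -0.06802151  0.23461698]
tab end [ 0.6571169  -0.09373294  0.236     ]
btn [[ 0.49485865  0.00505271  0.2175    ]
 [ 0.48729081 -0.06053053  0.2175    ]
 [ 0.47877703 -0.12457857  0.2175    ]]
tags [array([0.605 , 0.0222, 0.204 ]), array([ 0.6591, -0.0034,  0.204 ]), array([ 0.6888, -0.056 ,  0.204 ]), array([ 0.6815, -0.115 ,  0.204 ]), array([ 0.6398, -0.1588,  0.204 ]), array([ 0.5802, -0.1706,  0.204 ])]
sel bottle [ 0.67487708 -0.24052403  0.25894441]
axis [ 0.59304895 -0.07405144 -0.12508327] -7.166743598909883 0.0007139887904334952
```

Call:
drive_tool(plan=[[0, 0, -0.03, 0, 0, 0, -1], [0, 0, -0.04, 0, 0, 0, -1], [0, 0, -0.04, 0, 0, 0, -1], [0, 0, -0.02, 0, 0, 0, -1], [0, 0, 0, 0, 0, 0, -1]])

```text
t: 0.7
tcp_pos: [0.1675, -0.6041, 0.3462]
tool_rot: [0.991, 0.135, -0.0, 0.004]
force: [0.8, -0.9, 0.3]
finger_gap: 0.142
gripper_force: 0.0
```

Call:
drive_tool(plan=[[0, 0, 0, 0, 0, 8.1, -1], [0, 0, 0, 0, 0, 8.1, -1], [0, 0, 0, 0, 0, 8.1, -1], [0, 0, 0, 0, 0, 8.1, -1], [0, 0, 0, 0, 0, 0, -1], [0.017, -0.033, 0, 0, 0, 0, -1], [0.017, -0.033, 0, 0, 0, 0, -1], [0.017, -0.033, 0, 0, 0, 0, -1], [0.017, -0.033, 0, 0, 0, 0, -1], [0.017, -0.033, 0, 0, 0, 0, -1]])

```text
t: 1.7
tcp_pos: [0.2971, -0.4673, 0.3409]
tool_rot: [0.989, -0.145, -0.0, -0.001]
force: [0.3, -0.7, -0.6]
finger_gap: -0.0
gripper_force: 0.0
```

Call:
drive_tool(plan=[[0.017, -0.033, 0, 0, 0, 0, -1], [0.017, -0.033, 0, 0, 0, 0, -1], [0.017, -0.033, 0, 0, 0, 0, -1], [0.017, -0.033, 0, 0, 0, 0, -1], [0.017, -0.033, 0, 0, 0, 0, -1], [0.017, -0.033, 0, 0, 0, 0, -1], [0.017, -0.033, 0, 0, 0, 0, -1], [0.017, -0.033, 0, 0, 0, 0, -1], [0.017, -0.033, 0, 0, 0, 0, -1], [0, 0, 0, 0, 0, 0, -1]])

```text
t: 2.7
tcp_pos: [0.5312, -0.2255, 0.3408]
tool_rot: [0.99, -0.143, -0.0, -0.001]
force: [-0.8, -1.1, -0.8]
finger_gap: -0.003
gripper_force: 0.0
```

Call:
drive_tool(plan=[[0.0176, -0.0306, 0, 0, 0, 0, -1], [0.0176, -0.0306, 0, 0, 0, 0, -1], [0.0176, -0.0306, 0, 0, 0, 0, -1], [0.0176, -0.0306, 0, 0, 0, 0, -1], [0, 0, 0.03, 0, 0, 0, -1], [0, 0, 0.03, 0, 0, 0, -1], [0, 0, 0, 0, 0, 0, -1]])

```text
t: 3.4
tcp_pos: [0.6284, -0.1316, 0.2763]
tool_rot: [0.989, -0.146, -0.006, -0.001]
force: [-1.0, 0.1, -0.4]
finger_gap: -0.0
gripper_force: 0.0
```

```bash
python3 - <<'E'
from h import *
print(manip.sense()['tcp_pos'],manip.sense()['q'].round(2))
a=[snap(n)['image'][:,:,::-1] for n in('top','side')]
o=[cv2.resize(a[0][120:280,200:413],(798,600)),cv2.resize(a[1][100:220,180:340],(800,600))]
cv2.imwrite('pics/t2.png',o[0]);cv2.imwrite('pics/s2.png',o[1])
E
```

```text
[ 0.6284093  -0.13164723  0.27630788] [-0.38  0.5   1.3  -0.    1.36  1.48]
```

View pics/s2.png

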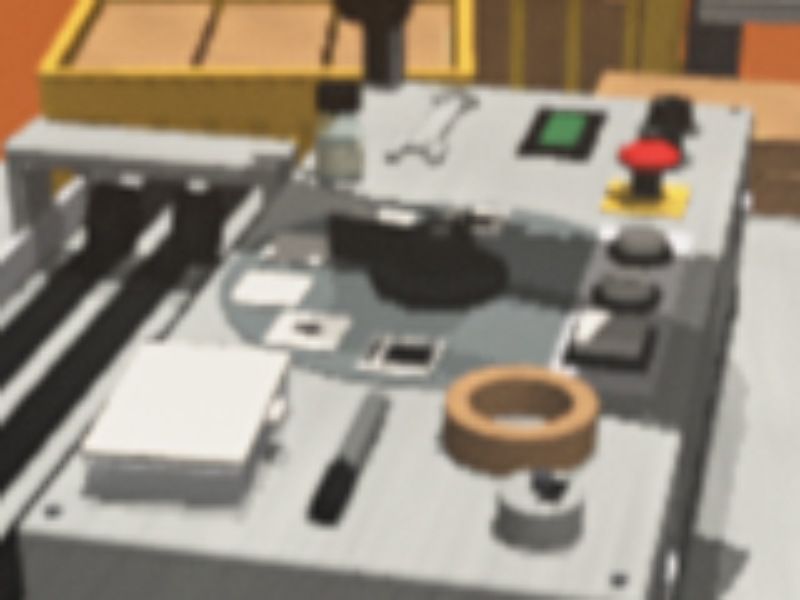

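```bash
python3 - <<'E'
from h import *
s=snap('side')
for v in range(106,134,2): print(v,s['image'][v,257],zpt(s,257,v).round(3))
E
```

```text
106 [64 57 51] [ 0.626 -0.124  0.334]
108 [65 59 53] [ 0.626 -0.124  0.329]
110 [66 59 53] [ 0.626 -0.121  0.323]
112 [64 58 53] [ 0.626 -0.125  0.316]
114 [66 59 54] [ 0.626 -0.125  0.311]
116 [89 84 79] [ 0.627 -0.128  0.304]
118 [200 197 188] [ 0.66  -0.416  0.2  ]
120 [212 210 201] [ 0.658 -0.401  0.197]
122 [210 207 198] [ 0.656 -0.378  0.198]
124 [208 205 197] [ 0.653 -0.352  0.199]
126 [208 205 198] [ 0.651 -0.333  0.199]
128 [207 205 197] [ 0.649 -0.316  0.198]
130 [175 172 163] [ 0.644 -0.277  0.205]
132 [160 157 150] [ 0.644 -0.277  0.198]
```

View pics/t2.png

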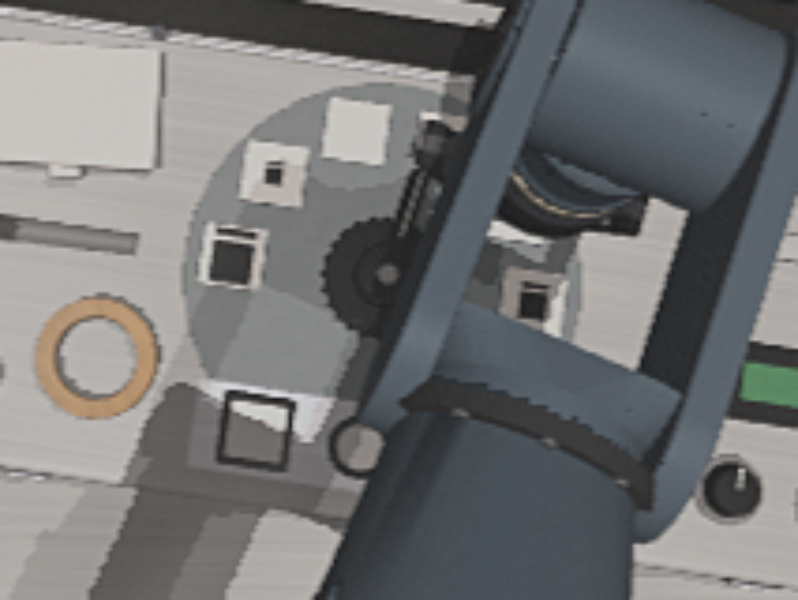

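```bash
python3 - <<'E'
from h import *
st=manip.sense();print(st['t'],st['tcp_pos'],st['tool_rot'],st['finger_gap'])
s=snap('side')
for v in range(96,136,3): print(v,[ '%.2f'%s['z_map'][v,u] for u in range(245,272,2)])
t=snap('top'); # finger points near TCP below z .33
P=np.array([zpt(s,u,v) for v in range(80,140) for u in range(235,280) if s['z_map'][v,u]>0])
m=(abs(P[:,0]-.628)<.06)&(abs(P[:,1]+.13)<.06)&(P[:,2]>.22)
print(P[m].min(0),P[m].max(0)); print(P[m&(P[:,2]<.315)].min(0),P[m&(P[:,2]<.315)].max(0))
E
```

```text
3.55 [ 0.63233666 -0.13342403  0.28294124] [ 9.89182201e-01 -1.46691050e-01  5.21992406e-04  1.89734068e-04] -0.0034335286849985678
96 ['1.04', '1.04', '1.04', '1.03', '1.04', '1.06', '1.06', '1.06', '1.09', '1.10', '2.15', '2.14', '2.14', '2.11']
99 ['1.79', '1.04', '1.06', '1.05', '1.04', '1.05', '1.06', '1.08', '1.09', '1.10', '1.79', '1.79', '1.79', '1.78']
102 ['1.76', '1.79', '1.06', '1.06', '1.06', '1.05', '1.07', '1.07', '1.09', '1.77', '1.76', '1.76', '1.76', '1.79']
105 ['1.71', '1.81', '1.72', '1.71', '1.08', '1.08', '1.09', '1.09', '1.72', '1.71', '1.71', '1.72', '1.72', '1.81']
108 ['1.71', '1.68', '1.67', '1.67', '1.08', '1.08', '1.09', '1.09', '1.68', '1.68', '1.68', '1.67', '1.67', '1.81']
111 ['1.71', '1.64', '1.64', '1.64', '1.09', '1.09', '1.09', '1.09', '1.63', '1.64', '1.64', '1.63', '1.64', '1.81']
114 ['1.57', '1.58', '1.58', '1.58', '1.09', '1.09', '1.09', '1.10', '1.58', '1.57', '1.57', '1.58', '1.58', '1.57']
117 ['1.23', '1.23', '1.23', '1.23', '1.42', '1.41', '1.10', '1.42', '1.42', '1.42', '1.42', '1.42', '1.42', '1.58']
120 ['1.22', '1.21', '1.22', '1.23', '1.40', '1.40', '1.39', '1.39', '1.39', '1.39', '1.40', '1.37', '1.37', '1.37']
123 ['1.23', '1.22', '1.23', '1.23', '1.36', '1.36', '1.36', '1.36', '1.37', '1.36', '1.36', '1.34', '1.34', '1.35']
126 ['1.23', '1.22', '1.23', '1.24', '1.33', '1.33', '1.34', '1.33', '1.33', '1.34', '1.31', '1.32', '1.33', '1.33']
129 ['1.23', '1.23', '1.23', '1.24', '1.31', '1.31', '1.31', '1.29', '1.29', '1.29', '1.29', '1.29', '1.29', '1.31']
132 ['1.24', '1.24', '1.23', '1.24', '1.29', '1.29', '1.28', '1.28', '1.28', '1.28', '1.27', '1.27', '1.29', '1.28']
135 ['1.25', '1.24', '1.24', '1.25', '1.26', '1.25', '1.26', '1.26', '1.26', '1.26', '1.26', '1.26', '1.26', '1.26']
[ 0.60258913 -0.18760785  0.300645  ] [ 0.65894442 -0.07032587  0.41358757]
[ 0.61852646 -0.14029765  0.300645  ] [ 0.64181944 -0.11988973  0.31480189]
```

The side depth puts the fingertip at z ≈ 0.300 with the TCP at 0.283. That contradicts an overhang of 14 mm ahead of the TCP. I'll lower to a height that is safe either way and measure again.

Call:
drive_tool(plan=[[0, 0, 0.02, 0, 0, 0, -1], [0, 0, 0.02, 0, 0, 0, -1], [0, 0, 0, 0, 0, 0, -1], [0, 0, 0, 0, 0, 0, -1]])

```text
t: 4.05
tcp_pos: [0.6326, -0.133, 0.2434]
tool_rot: [0.989, -0.147, 0.001, 0.0]
force: [0.5, -0.9, 0.1]
finger_gap: 0.001
gripper_force: 0.0
```

```bash
cat >> h.py <<'E'
def near(s,lo,hi,win):
    u0,u1,v0,v1=win
    P=np.array([zpt(s,u,v) for v in range(v0,v1) for u in range(u0,u1) if s['z_map'][v,u]>0])
    return P[((P>lo)&(P<hi)).all(1)]
E
python3 - <<'E'
from h import *
st=manip.sense();print(st['tcp_pos'],st['force'],manip.finger_overhang)
s=snap('side'); x,y,_=st['tcp_pos']
for z1 in(.28,.3,.33):
    P=near(s,[x-.04,y-.04,.21],[x+.04,y+.04,z1],(230,290,80,150)); print(z1,P.min(0).round(3),P.max(0).round(3)) if len(P) else print(z1,0)
P=near(s,[.65,-.28,.21],[.71,-.22,.4],(180,300,80,180)); print('jar top',P[:,2].max())
P=near(s,[.45,-.25,.21],[.49,-.2,.4],(250,350,80,180)); print('stop top',P[:,2].max())
cv2.imwrite('pics/s3.png',cv2.resize(s['image'][70:190,180:340,::-1],(800,600)))
E
```

```text
[ 0.63257374 -0.1330034   0.2433897 ] [ 0.53089437 -0.85698344  0.14470467] 0.014
0.28 [ 0.618 -0.14   0.23 ] [ 0.656 -0.093  0.28 ]
0.3 [ 0.618 -0.14   0.23 ] [ 0.656 -0.093  0.3  ]
0.33 [ 0.607 -0.172  0.23 ] [ 0.656 -0.093  0.33 ]
jar top 0.26127959243222937
stop top 0.23649005839736215
```

View pics/s3.png

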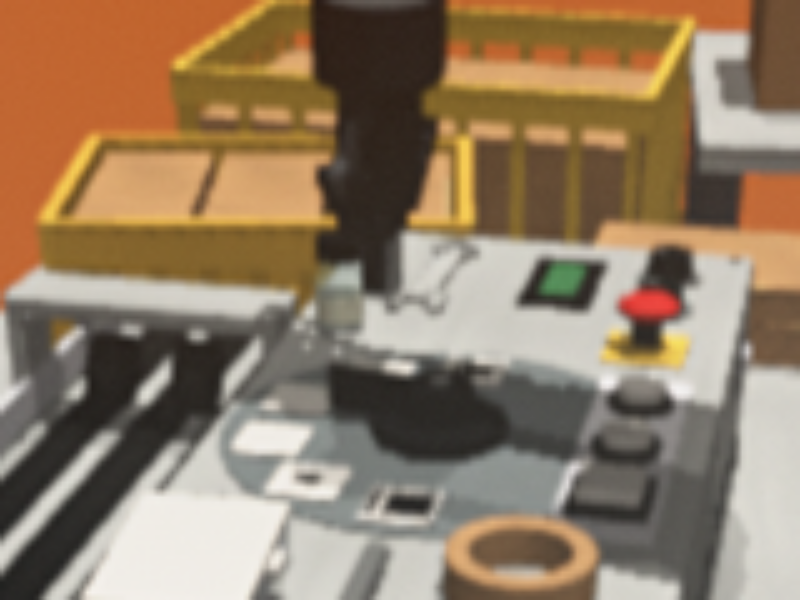

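The finger still seems to end about 18 mm above the TCP in the side view (383,290). I'll test it by touch: go to the nominal height (TCP 0.231) and push gently toward the tab, since that direction is wanted anyway.

Call:
drive_tool(plan=[[0, 0, 0.006, 0, 0, 0, -1], [0, 0, 0.006, 0, 0, 0, -1], [0, 0, 0, 0, 0, 0, -1], [0, -0.006, 0, 0, 0, 0, -1], [0, -0.006, 0, 0, 0, 0, -1], [0, -0.006, 0, 0, 0, 0, -1], [0, -0.006, 0, 0, 0, 0, -1], [0, -0.006, 0, 0, 0, 0, -1], [0, 0, 0, 0, 0, 0, -1]])

```text
t: 5.0
tcp_pos: [0.641, -0.1027, 0.2302]
tool_rot: [0.989, -0.146, 0.0, -0.0]
force: [-0.9, -0.0, -0.5]
finger_gap: -0.003
gripper_force: 0.0
```

```bash
python3 - <<'E'
from h import *
st=manip.sense();print(st['tcp_pos'],st['force'])
s=snap('side')
cv2.imwrite('pics/s4.png',cv2.resize(s['image'][90:180,200:320,::-1],(800,600)))
E
```

```text
[ 0.64103619 -0.10273331  0.23018167] [-0.9067743  -0.04288737 -0.48416352]
```

View pics/s4.png

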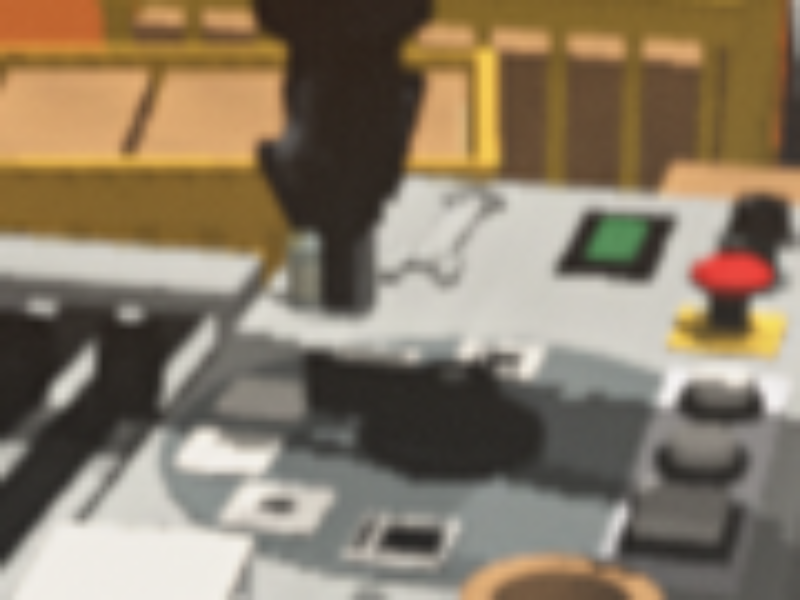

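No contact, and the fingertip passes above the tab (tip at (345,310), tab top lower at (320,355)). So the real tip is about 18 mm behind the TCP, not 14 mm ahead of it. I'll back off, go 32 mm lower and measure the tip.

Call:
drive_tool(plan=[[0, 0.015, 0, 0, 0, 0, -1], [0, 0.015, 0, 0, 0, 0, -1], [0, 0, 0, 0, 0, 0, -1], [0, 0, 0.008, 0, 0, 0, -1], [0, 0, 0.008, 0, 0, 0, -1], [0, 0, 0.008, 0, 0, 0, -1], [0, 0, 0.004, 0, 0, 0, -1], [0, 0, 0, 0, 0, 0, -1]])

```text
t: 5.85
tcp_pos: [0.6314, -0.132, 0.2008]
tool_rot: [0.989, -0.147, -0.001, -0.0]
force: [-0.1, 0.5, -0.2]
finger_gap: -0.002
gripper_force: 0.0
```

```bash
python3 - <<'E'
from h import *
st=manip.sense();x,y,z=st['tcp_pos'];print(st['tcp_pos'],st['force'])
s=snap('side')
for v in range(125,150): 
    print(v,[zpt(s,u,v).round(3)[1:].tolist() for u in (252,254,256,258)])
E
```

```text
[ 0.63141822 -0.13197986  0.20076098] [-0.12229734  0.48175993 -0.2020821 ]
125 [[-0.083, 0.292], [-0.09, 0.29], [-0.113, 0.282], [-0.117, 0.281]]
126 [[-0.083, 0.289], [-0.09, 0.287], [-0.14, 0.269], [-0.117, 0.278]]
127 [[-0.09, 0.284], [-0.091, 0.284], [-0.104, 0.279], [-0.115, 0.275]]
128 [[-0.093, 0.28], [-0.087, 0.282], [-0.103, 0.276], [-0.114, 0.272]]
129 [[-0.106, 0.272], [-0.093, 0.277], [-0.102, 0.274], [-0.118, 0.268]]
130 [[-0.107, 0.268], [-0.098, 0.272], [-0.107, 0.269], [-0.118, 0.265]]
131 [[-0.106, 0.266], [-0.099, 0.269], [-0.104, 0.267], [-0.116, 0.263]]
132 [[-0.13, 0.253], [-0.117, 0.259], [-0.104, 0.264], [-0.124, 0.256]]
133 [[-0.131, 0.25], [-0.121, 0.254], [-0.12, 0.254], [-0.124, 0.253]]
134 [[-0.128, 0.248], [-0.124, 0.25], [-0.122, 0.251], [-0.124, 0.25]]
135 [[-0.129, 0.244], [-0.126, 0.246], [-0.115, 0.25], [-0.126, 0.246]]
136 [[-0.131, 0.24], [-0.12, 0.245], [0.93, 0.657], [-0.127, 0.243]]
137 [[-0.133, 0.236], [-0.119, 0.242], [-0.117, 0.243], [-0.127, 0.24]]
138 [[-0.133, 0.233], [-0.123, 0.237], [-0.123, 0.238], [-0.126, 0.237]]
139 [[-0.214, 0.197], [-0.12, 0.236], [-0.12, 0.236], [-0.125, 0.234]]
140 [[-0.205, 0.198], [-0.123, 0.231], [-0.117, 0.234], [-0.123, 0.232]]
141 [[-0.196, 0.198], [-0.122, 0.229], [-0.121, 0.229], [-0.126, 0.227]]
142 [[-0.179, 0.202], [-0.13, 0.222], [-0.124, 0.225], [-0.129, 0.223]]
143 [[-0.092, 0.234], [-0.128, 0.219], [-0.127, 0.22], [-0.128, 0.22]]
144 [[-0.087, 0.233], [-0.084, 0.235], [-0.083, 0.235], [-0.086, 0.234]]
145 [[-0.087, 0.23], [-0.081, 0.233], [-0.082, 0.232], [-0.083, 0.233]]
146 [[-0.08, 0.23], [-0.081, 0.23], [-0.083, 0.229], [-0.08, 0.231]]
147 [[-0.086, 0.224], [-0.081, 0.227], [-0.079, 0.228], [-0.081, 0.227]]
148 [[-0.085, 0.222], [-0.081, 0.223], [-0.079, 0.225], [-0.078, 0.225]]
149 [[-0.086, 0.218], [-0.083, 0.22], [-0.081, 0.221], [-0.083, 0.22]]
```

Call:
drive_tool(plan=[[0, -0.008, 0, 0, 0, 0, -1], [0, -0.008, 0, 0, 0, 0, -1], [0, -0.008, 0, 0, 0, 0, -1], [0.0013, -0.0048, 0, 0, 0, -5, -1], [0.0013, -0.0048, 0, 0, 0, -5, -1], [0.0013, -0.0048, 0, 0, 0, -5, -1], [0.0013, -0.0048, 0, 0, 0, -5, -1], [0, 0, 0, 0, 0, 0, -1]])

```text
t: 6.7
tcp_pos: [0.6479, -0.0908, 0.2025]
tool_rot: [1.0, 0.027, 0.001, 0.0]
force: [-0.6, 0.1, -0.3]
finger_gap: -0.001
gripper_force: 0.0
```

```bash
cat >> h.py <<'E'
AX=np.array([.593,-.074])
def rel():
    st=manip.sense(); q=st['tool_rot']; yaw=2*np.arctan2(q[1],q[0]); p=st['tcp_pos'][:2]-AX
    c,s=np.cos(yaw),np.sin(yaw); print('yaw',np.degrees(yaw),'r',p@[c,s],'d',p@[s,-c],'z',st['tcp_pos'][2],'F',st['force'].round(1),'q6',st['q'][5],st['t'])
E
python3 - <<'E'
from h import *
rel(); cv2.imwrite('pics/s5.png',cv2.resize(snap('side')['image'][90:180,200:320,::-1],(800,600)))
E
```

```text
yaw 3.1500006745770155 r 0.05385260438535517 d 0.019825565330697723 z 0.2024631254920239 F [-0.6  0.1 -0.3] q6 1.2057729229401575 6.7
```

View pics/s5.png

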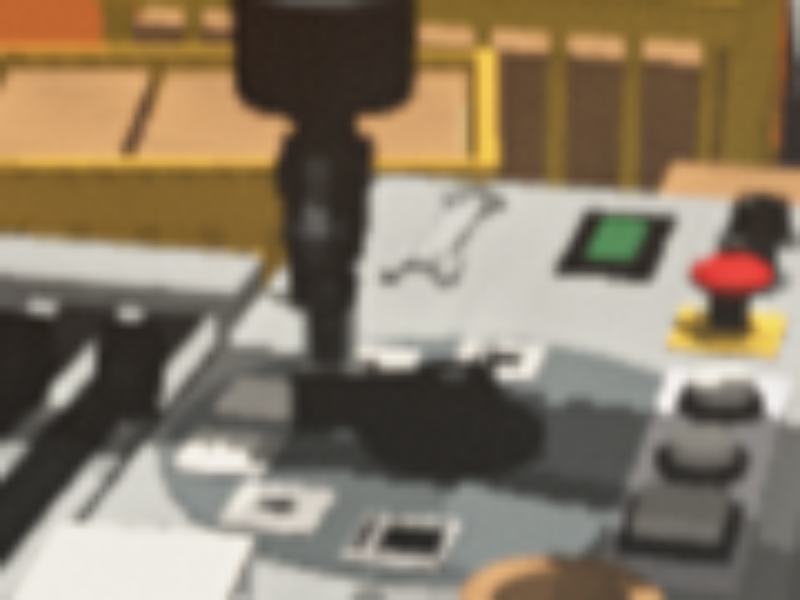

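The tab is following the finger; its end now shows at (300,400). I'll continue the sweep.

Call:
drive_tool(plan=[[0.0015, -0.0048, 0.002, 0, 0, -5, -1], [0.0015, -0.0048, 0, 0, 0, -5, -1], [0.0015, -0.0048, 0, 0, 0, -5, -1], [0.0015, -0.0048, 0, 0, 0, -5, -1], [0.0015, -0.0048, 0, 0, 0, -5, -1], [0.0015, -0.0048, 0, 0, 0, -5, -1], [0.0015, -0.0048, 0, 0, 0, -5, -1], [0.0015, -0.0048, 0, 0, 0, -5, -1], [0.0015, -0.0048, 0, 0, 0, -5, -1], [0, 0, 0, 0, 0, 0, -1]])

```text
t: 7.75
tcp_pos: [0.643, -0.0473, 0.2003]
tool_rot: [0.913, 0.407, 0.0, 0.0]
force: [0.0, 0.9, 0.1]
finger_gap: -0.001
gripper_force: 0.5
```

```bash
python3 -c "
from h import *
rel()"
```

```text
yaw 48.06685096012242 r 0.05326657773794523 d 0.019354945461848138 z 0.2003466904284586 F [0.  0.9 0.1] q6 0.4856467537864094 7.75
```

Call:
drive_tool(plan=[[0.0015, -0.0048, 0, 0, 0, -5, -1], [0.0015, -0.0048, 0, 0, 0, -5, -1], [0.0015, -0.0048, 0, 0, 0, -5, -1], [0.0015, -0.0048, 0, 0, 0, -5, -1], [0.0015, -0.0048, 0, 0, 0, -5, -1], [0.0015, -0.0048, 0, 0, 0, -5, -1], [0.0015, -0.0048, 0, 0, 0, -5, -1], [0, 0, 0, 0, 0, 0, -1]])

```text
t: 8.55
tcp_pos: [0.618, -0.0231, 0.2004]
tool_rot: [0.749, 0.662, 0.0, 0.0]
force: [0.9, -0.2, -0.3]
finger_gap: -0.001
gripper_force: 0.4
```

```bash
python3 - <<'E'
from h import *
rel(); a=[snap(n)['image'][:,:,::-1] for n in('top','side')]
cv2.imwrite('pics/b6.png',np.hstack([cv2.resize(a[0][140:260,220:340],(400,400)),cv2.resize(a[1][90:190,200:300],(400,400))]))
E
```

```text
yaw 82.9716406339563 r 0.053602787716743164 d 0.01862365303370004 z 0.20038031090874556 F [ 0.9 -0.2 -0.3] q6 -0.09558608166760116 8.55
```

View pics/b6.png

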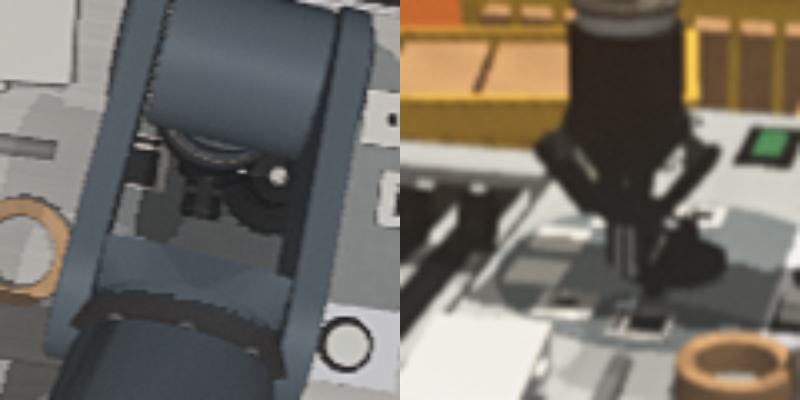

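The tab appears to point at the large tag (side view, about (640,310)). I'll back the finger away from it, lift, and move over the square button.

Call:
drive_tool(plan=[[0, 0.008, 0, 0, 0, 0, -1], [0, 0.007, 0, 0, 0, 0, -1], [0, 0, -0.03, 0, 0, 0, -1], [0, 0, -0.04, 0, 0, 0, -1], [0.0026, -0.0281, 0, 0, 0, 0, -1], [0.0026, -0.0281, 0, 0, 0, 0, -1], [0.0026, -0.0281, 0, 0, 0, 0, -1], [0.0026, -0.0281, 0, 0, 0, 0, -1], [0.0026, -0.0281, 0, 0, 0, 0, -1], [0, 0, 0, 0, 0, 0, -1]])

```text
t: 9.65
tcp_pos: [0.4914, 0.0055, 0.27]
tool_rot: [0.748, 0.663, -0.001, -0.002]
force: [0.1, 0.4, -0.9]
finger_gap: 0.002
gripper_force: 0.0
```

```bash
python3 - <<'E'
from h import *
rel(); print(manip.sense()['tcp_pos']);s=snap('top');a=[s['image'][:,:,::-1],snap('side')['image'][:,:,::-1]]
cv2.imwrite('pics/b7.png',np.hstack([cv2.resize(a[0][140:260,220:340],(400,400)),cv2.resize(a[1][90:190,220:320],(400,400))]))
# tab top points: high, out of hub
P=near(s,[.53,-.14,.228],[.67,.01,.240],(235,345,150,230)); d=P[:,:2]-AX; r=np.hypot(*d.T); m=(r>.028)&(r<.072)
print(m.sum(),np.degrees(np.arctan2(*(d[m].mean(0)[::-1]))),r[m].max())
t=snap('side'); P=near(t,[.53,-.14,.228],[.67,.01,.240],(200,320,90,190)); d=P[:,:2]-AX; r=np.hypot(*d.T); m=(r>.028)&(r<.072)
print(m.sum(),np.degrees(np.arctan2(*(d[m].mean(0)[::-1]))),r[m].max())
E
```

```text
yaw 83.08767621159049 r 0.06670378146031708 d -0.11038904508948699 z 0.26995994179714533 F [ 0.1  0.4 -0.9] q6 -0.09609326398768209 9.65
[0.49144114 0.00550431 0.26995994]
95 83.23523764096038 0.07086260921440843
32 86.96346121454972 0.07043309950381306
```

View pics/b7.png

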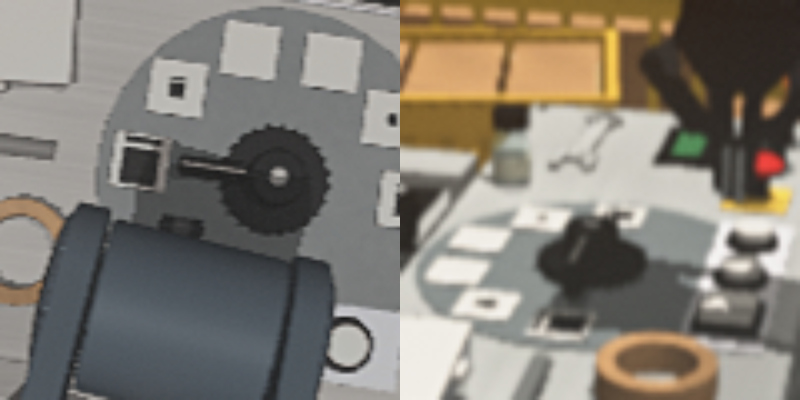

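The top view shows the tab pointing straight at the largest tag, at 83.2° measured against 82.8° wanted. Now I press the square button.

Call:
drive_tool(plan=[[0, 0.003, 0.025, 0, 0, 0, -1], [0, 0, 0.025, 0, 0, 0, -1], [0, 0, 0.012, 0, 0, 0, -1], [0, 0, 0.004, 0, 0, 0, -1], [0, 0, 0.004, 0, 0, 0, -1], [0, 0, 0, 0, 0, 0, -1]])

```text
t: 10.4
tcp_pos: [0.4988, 0.0038, 0.2001]
tool_rot: [0.748, 0.663, 0.0, 0.0]
force: [0.7, -0.2, 0.2]
finger_gap: 0.003
gripper_force: 0.0
```

Call:
drive_tool(plan=[[0, -0.003, 0, 0, 0, 0, -1], [0, 0, 0.002, 0, 0, 0, -1], [0, 0, 0.002, 0, 0, 0, -1], [0, 0, 0, 0, 0, 0, -1]])

```text
t: 10.8
tcp_pos: [0.4952, 0.0044, 0.1965]
tool_rot: [0.748, 0.663, 0.0, 0.0]
force: [0.4, 0.3, 1.0]
finger_gap: 0.001
gripper_force: 1.1
```

Call:
drive_tool(plan=[[0, 0, 0.002, 0, 0, 0, -1], [0, 0, 0.002, 0, 0, 0, -1], [0, 0, 0, 0, 0, 0, -1]])

```text
t: 11.1
tcp_pos: [0.4952, 0.0044, 0.1924]
tool_rot: [0.748, 0.663, 0.0, 0.0]
force: [-1.3, 0.7, 4.5]
finger_gap: -0.004
gripper_force: 2.1
```

Force is 4.5 N. I'll go slightly further so it bottoms out.

Call:
drive_tool(plan=[[0, 0, 0.0015, 0, 0, 0, -1], [0, 0, 0.0015, 0, 0, 0, -1], [0, 0, 0, 0, 0, 0, -1]])

```text
t: 11.4
tcp_pos: [0.4953, 0.0044, 0.192]
tool_rot: [0.748, 0.664, 0.0, 0.001]
force: [-5.6, 0.9, 22.7]
finger_gap: 0.001
gripper_force: 11.3
```

The button is bottomed out: 22.7 N and no further travel. I'll lift straight up and check.

Call:
drive_tool(plan=[[0, 0, -0.005, 0, 0, 0, -1], [0, 0, -0.02, 0, 0, 0, -1], [0, 0, -0.04, 0, 0, 0, -1], [0, 0, -0.04, 0, 0, 0, -1], [0, 0, 0, 0, 0, 0, -1], [0, 0, 0, 0, 0, 0, -1]])

```text
t: 12.0
tcp_pos: [0.4952, 0.0044, 0.2945]
tool_rot: [0.748, 0.663, 0.001, 0.001]
force: [-0.4, -0.2, -0.2]
finger_gap: -0.006
gripper_force: 0.0
```

```bash
python3 - <<'E'
from h import *
s=snap('top')
P=near(s,[.53,-.14,.228],[.67,.01,.240],(235,345,150,230)); d=P[:,:2]-AX; r=np.hypot(*d.T); m=(r>.028)&(r<.072)
print(m.sum(),np.degrees(np.arctan2(*(d[m].mean(0)[::-1]))))
t=snap('side')
P=near(t,[.48,-.01,.2],[.51,.02,.23],(200,400,90,250)); print('square top z',np.median(P[:,2]),len(P))
st=manip.sense();print(st['tcp_pos'],st['force'])
print(manip.sign_off())
E
```

```text
95 83.32051015340005
square top z 0.21598886151821003 58
[0.49381658 0.00465905 0.29266159] [-0.45488646  0.54481653  0.04242593]
the job is handed in; nothing more can be done
None
```

The selector was clicked round to the largest-pouch tag (tab at 83.3°, about half a degree off), then the square button was pressed to its stop and came out again; the job is handed in, but no verdict came back.

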